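# Draw the slide plate home and bolt it

### The arm

A 6-joint arm with a two-finger parallel gripper is mounted at the origin on the work surface. World frame = base frame: x ahead of the robot, y to its left, z up, the work surface at z = 0. Lengths are in mm, angles in rad, forces in N, time in s.
With the tool pointing down it reaches from about 350 to 875 mm from the base axis. Payload 4.2 kg.
Tool frame: the origin (TCP) lies between the finger pads; the fingertips stand 14 mm ahead of it and the grasp point (between the pads) lies 5 mm behind it; z points along the fingers, y is the line along which they close (so a half turn about z gives the same grasp; the last joint's range is limited). The gripper opens to 85 mm and grips with 20 to 120 N. Pads are 22 mm wide; open, the fingers measure 114 mm over their backs; the gripper's body (76 mm by 85 mm) begins 54 mm behind the grasp point. The pads swing forward as they close: fully open they stand 13 mm farther back than shut.
Start: joints at [1.59, 0.385, 0.008, 0, -1.194, -0.259], TCP at [148.411, 607.102, 245.312] pointing down, gripper open.
Joint ranges: [-3.14, 3.14], [-1.21, 2.06], [-1.07, 1.41], [-3.16, 2.05], [-2.99, -0.16], [-3.1, 3.1]. Speed limits (rad/s): [2.79, 2.79, 3.14, 3.14, 3.14, 3.14].

### API

Orientations are given as a unit quaternion [x, y, z, w].
In Python, from bench import * gives the robot as it stands.
- The arm moves only by the tool carry_out, never from a script. Its argument "motion" is a list of rows, each a list of 7 numbers: the turn, a rotation vector about the tool's x, y, z in rad, then the shift along the tool's x, y, z in mm, then the opening, from -1 (shut) to 1 (fully open), so that 0 is half open. A call has 1 to 5 rows; each row is the pose to reach, as a shift and turn from the pose commanded when the call began, along the tool's axes at that moment; what a row does not reach only later rows make up. A row lasts 1/8 s, in which the tool goes at most 62.5 mm and 10.7 degrees, less where a joint would pass 70% of its speed; a pose out of reach is approached as far as the arm can. A call with a gripper value outside its range is refused whole. The fingers move at their own pace and stop on an object; the grip force is fixed at half the most. Time passes only in rows, so rows that repeat a pose let the fingers close. It gives the time, the measured TCP pose, the force, the opening and the grip force at its end, in the units of the state.
- read_state(): the state, without advancing time (a new reading comes with each control period).
- get_image(name): name is "scene" or "top"; returns a dict with "color" (400x640x3 uint8, blue, green, red), "mtx" (3x3 intrinsics, pixels), "k1" (the pictures are not rectified: a ray, as slopes to the right and down, at radius r is drawn at 1 + k1 r^2 times it, then the intrinsics apply), "position" and "orientation" of the camera in the world. Camera axes: x right, y down, z forward; pixel columns grow to the right and rows downward; lengths in mm; the calibration is good to about 2 mm. A picture is of the moment at which its call begins. There is no depth.
- job_done(): hands the job in; it is judged then, once.
The state is a dict: "clock": time; "joints": joint angles; "joint_vel": joint speeds; "joint_efforts": joint torques, N m; "position": TCP position; "ee_rot": TCP orientation; "contact_force": force on the tool from outside, world axes, zero at the start; "wrist_torque": the same for the moment, N m; "gripper_width": finger opening in mm; "grasp_force": force on a finger pad.
Only numpy, scipy, OpenCV 4.12 (cv2) and the standard library are available. Lean on these libraries where they do the work, as an engineer would, in place of code of your own. Each camera call takes 0.05 s, during which the arm holds its last target. There are 200 camera calls.

### The job

On the low steel fixture, draw the bare aluminium plate back from under the roof until it is fully home against the stop at the fixture's near end: its edges cannot be gripped, so press lightly on its top and drag it by friction. Then slide the fixture's bolt all the way shut across the channel behind the plate, and let go. Go gently, as the soft plate marks if it is ever pressed with more than 20 N (touch down on it slowly, at about 5 to 10 mm/s), and leave everything else on the bench where it is.

Things in the scene. Friction and masses are not known exactly. Their poses are not given: they have to be found in the camera images.
- fixture: Fixed low fixture, dark steel base 264 mm long (x), 150 wide (y), 12 high, on feet 0 to 6 mm high; origin at the centre of its underside, z up (all z from there); x runs along its channel, away from the stop. Channel between grey rails: 93 mm wide (y -46.5 to 46.5), floor (a sprung bed) at z = 12 mm, rail tops at z = 27. A bolt crosses the channel at x = 44, in a guide on an ear that reaches y = 150 on the +y side.
- stop (a point): Middle of the top edge of the stop's inner face; the stop is the grey bar across the channel's near end, face at x = -117 mm of the fixture, top at z = 27 mm.
- roof (a point): Centre of the top of the grey roof slab over the far part of the channel: x 56 to 132 mm of the fixture, 123 mm wide, underside at z = 26 mm, top at z = 36 mm, closed at its far end; a small C-clamp lies on it, up to z = 50 mm.
- plate_top (a point): Centre of the top of the loose aluminium plate in the channel: 150 mm long (x), 90 wide, 10 thick, 0.29 to 0.47 kg; z = 22 mm of the fixture, axes as its. At the start 35 to 65 mm short of the stop, far edge under the roof; home: x = -42 mm. Its stiffly sprung bed (50 N/mm) ramps up a few mm over the last 33 mm to the stop and lifts the plate's near end. Below 9 N the finger may slip on it; 10 to 15 N drags it.
- bolt (a joint): Travel of the bolt in m: 0 = open (drawn out to +y), 0.045 = fully shut; shuts towards the fixture's -y, rubs with about 3 N, stays where left. Bar 16 mm wide (x 36 to 52 mm of the fixture), 8 thick; it passes behind the plate with 3 mm to spare when the plate is home, else it runs into the plate's side.
- bolt_post (a point): On the axis of the bolt's upright round steel post (14 mm diameter), to push or pinch the bolt by; this point is at z = 50 mm of the fixture, the post stands from z = 21 to 66 mm. At x = 44 mm of the fixture, y = 125 mm when open, 80 mm when shut.
- clampS: Bystander, leave it: small C-clamp lying on the roof of the fixture; origin at the centre of its underside.
- wrench: Bystander, leave it: wrench lying along the right side of the fixture; origin at the centre of its underside.
- collar: Bystander, leave it: steel ring 38 mm wide, 16 high, standing left of the fixture; origin at the centre of its underside.
- clampA: Bystander, leave it: C-clamp lying on the bench to the left; origin at the centre of its underside.
- clampB: Bystander, leave it: larger C-clamp lying on the bench to the right; origin at the centre of its underside.
- offcut: Bystander, leave it: steel round 40 mm wide, 50 high, on the right; origin at the centre of its underside.
- oiler: Bystander, leave it: grey oil bottle, 54 mm wide, 130 high, on the left; origin at the centre of its underside.
There are look-alikes about, which are no part of the job. Of the things shaped like the part that bears plate_top, the aluminium one is meant.

How it is judged (in metres and radians):
On the way, in this order (a step that is already met when the one before it is completed fails the run):
1. the plate is home against the stop (within 2.5 mm) with the bolt still open (x of plate_top in the frame of fixture below -0.0395 m and value of joint bolt below 0.015 m), for 0.2 s.
2. the bolt is shut behind the plate (value of joint bolt above 0.042 m), for 0.1 s.
At the end, for the whole second after the job is handed in: The plate lies in its channel on its bed, at rest, within 4 mm of the stop, and the bolt is shut behind it to within 3 mm of its full 45 mm travel (x of plate_top in the frame of fixture below -0.038 m and z of plate_top in the frame of fixture below 0.0265 m and value of joint bolt above 0.042 m and linear speed of plate below 0.01 m/s); the robot touches nothing.
It fails at once if the robot presses on the plate with more than 20 N (contact force between any of the fingers, the arm and plate above 20 N).
It fails at once if a bystander is moved by more than 20 mm (distance of any of clampS, wrench, collar, clampA, clampB, offcut, oiler from where it was at the start of the episode above 0.02 m).
It also fails if it takes over 67 s, if anything falls off the work surface, if the arm or the gripper's body presses on something with over 40 N, if the wrist force passes 120 N, or if a joint passes its speed limit or range.

## Working session

There is one attempt and no reset: what is moved stays moved. The work goes in short steps, Python scripts to look and compute and a tool call to move; the robot and the scene stay as the last step left them, time stands still between calls to the robot, and variables do not carry over. Pictures are saved under pics/ and viewed, at most 12 in all, crops included, and the job is handed in when it is done.

Besides the shell and the picture viewer there is one more tool, called by a JSON object that holds its "method" and its "body", one argument or row to a line. carry_out: Moves the arm, as the interface text tells. Its arguments: {"type":"object","properties":{"motion":{"type":"array"}},"required":["motion"]}

```bash
mkdir -p pics; cat > h.py <<'E'
from bench import *
import numpy as np, cv2
from scipy.spatial.transform import Rotation as R
def ray(im,u,v):
    m=im["mtx"]; p=np.array([(u-m[0][2])/m[0][0],(v-m[1][2])/m[1][1]]); q=p.copy()
    for _ in range(20): q=p/(1+im["k1"]*(q@q))
    return np.array(im["position"]),R.from_quat(im["orientation"]).apply([q[0],q[1],1])
def onz(im,u,v,z):
    o,d=ray(im,u,v); return o+d*(z-o[2])/d[2]
def proj(im,P):
    c=R.from_quat(im["orientation"]).inv().apply(np.array(P)-im["position"]); s=c[:2]/c[2]
    s=s*(1+im["k1"]*(s@s)); m=im["mtx"]; return np.array([m[0][0]*s[0]+m[0][2],m[1][1]*s[1]+m[1][2]])
E
python3 - <<'E'
from h import *
s=read_state();print(s)
for n in("scene","top"):
    i=get_image(n);cv2.imwrite(f"pics/{n}0.png",i["color"]);print(n,i["position"],i["orientation"],i["mtx"],i["k1"])
E
```

```text
{'clock': 0.0, 'joints': array([ 1.58957132e+00,  3.85551088e-01,  6.62174646e-03, -5.04606412e-04,
       -1.19400297e+00, -2.58608323e-01]), 'joint_vel': array([ 0.00070449,  0.00064726,  0.00203242, -0.00035349, -0.00110458,
       -0.00040927]), 'joint_efforts': array([ 3.44057644e-04, -3.92283154e+01,  1.88396269e+01,  4.18603912e+00,
       -4.68648796e-03,  4.55677224e-06]), 'position': array([148.30522586, 606.5752504 , 244.22242631]), 'ee_rot': array([ 9.92806875e-01, -1.19721813e-01, -8.46058151e-05,  1.09015580e-03]), 'contact_force': array([-0.47752   , -0.68886683, -0.35212072]), 'wrist_torque': array([-0.02247772, -0.0440697 ,  0.01844537]), 'grasp_force': 0.0, 'gripper_width': 85.12807143107779}
scene [ 868.68017644 -500.42434577 1106.35063763] [ 0.91323394  0.30157861 -0.08218456 -0.26134234] [[397.66807516   0.         313.56348526]
 [  0.         397.66807516 207.75673985]
 [  0.           0.           1.        ]] -0.09844907885972459
top [ 218.04455623   17.37681273 1570.82070466] [ 0.71464241 -0.6938655   0.0635343  -0.06164652] [[438.24422278   0.         325.23866819]
 [  0.         438.24422278 205.34177   ]
 [  0.           0.           1.        ]] 0.0066051666989555575
```

View pics/top0.png

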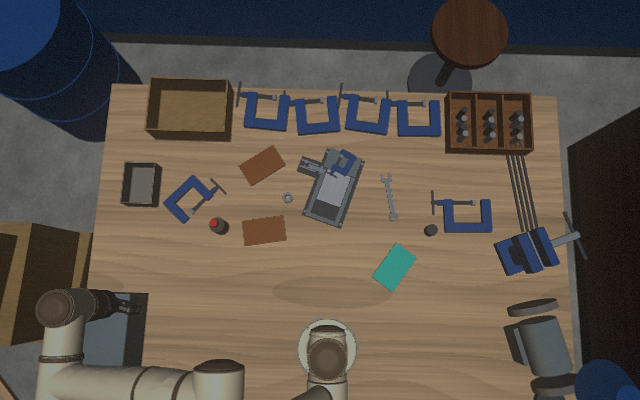

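View pics/scene0.png

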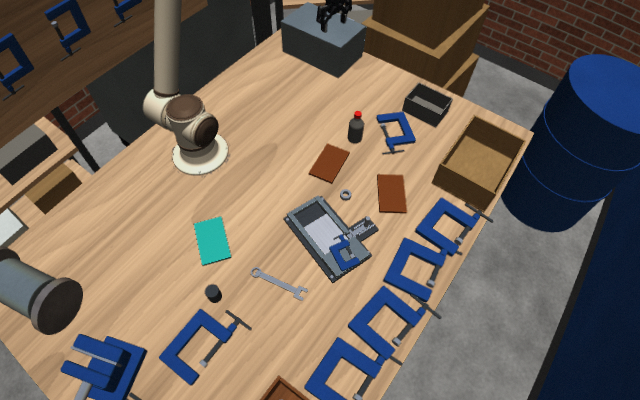

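Top view: the fixture is at (335,187), with its far/roof end (small blue clamp) at about (345,160) and the bolt ear at (311,165). The shapes that could be taken for the plate are the bare plate in the channel (333,190), rust plates (262,165) and (265,230), and the teal plate (394,267). I choose the one in the channel and check it in a close crop.

```bash
python3 - <<'E'
from h import *
a=cv2.imread("pics/top0.png")[135:235,275:385]; b=cv2.imread("pics/scene0.png")[185:295,275:385]
f=lambda x:cv2.resize(x,(390,590) if 0 else (395,int(x.shape[0]*395/x.shape[1])),interpolation=cv2.INTER_CUBIC)
A,B=f(a),f(b);h=max(A.shape[0],B.shape[0]);c=np.zeros((h,790,3),np.uint8);c[:A.shape[0],:395]=A;c[:B.shape[0],395:]=B
c=cv2.convertScaleAbs(c,alpha=1.5)
cv2.imwrite("pics/crop1.png",c)
E
```

```text
(no output)
```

View pics/crop1.png

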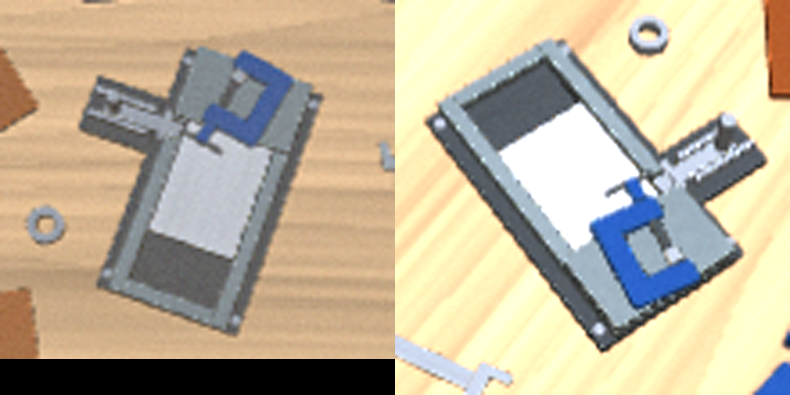

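The crop shows the bare bright plate in the channel with its far edge under the roof, and the C-clamp's handle sticking out over it. The bolt post stands at the ear's outer end, top crop (108,95), scene crop (727,125). Fitting the fixture pose from corners.

```bash
cat > fit.py <<'E'
from h import *
from scipy.optimize import least_squares
T=get_image("top");S=get_image("scene");k=395/110
px=lambda c,o:np.array([(c[0]+.5)/k-.5+o[0],(c[1]+.5)/k-.5+o[1]])
t=lambda *c:px(c,(275,135)); s=lambda x,y:px((x-395,y),(275,185))
pts=[(T,t(99,288),(-132,75,12)),(T,t(240,335),(-132,-75,12)),(T,t(323,97),(132,-75,12)),
(T,t(129,281),(-117,46.5,27)),(T,t(217,309),(-117,-46.5,27)),(T,t(108,90),(44,125,66)),
(S,s(428,117),(-132,75-150,12)),(S,s(603,351),(132,-75,12)),(S,s(727,118),(44,125,66)),(S,s(551,58),(-117,46.5,27)),(S,s(458,104),(-117,-46.5,27)),(S,s(742,255),(132,61.5,36))]
def W(p,f): 
    c,n=np.cos(p[2]),np.sin(p[2]); return np.array([p[0]+c*f[0]-n*f[1],p[1]+n*f[0]+c*f[1],p[3]+f[2]])
r=lambda p:np.concatenate([proj(i,W(p,f))-u for i,u,f in pts])
if __name__=="__main__":
    q=least_squares(r,[580,0,-.3,3],x_scale=[10,10,.1,3],loss="soft_l1",bounds=([300,-300,-2,0],[900,300,2,6.01]));p=q.x
    print(p.round(3),p[2]);print(r(p).reshape(-1,2).round(1))
    np.save("p.npy",p)
    for im,us in((T,(t(150,232),t(235,262))),(S,(s(500,150),s(580,100)))):
        for u in us:
            w=onz(im,*u,p[3]+22)-W(p,[0,0,22]);print("plate near edge",R.from_euler("z",-p[2]).apply(w).round(1))
    for im,n,o in((T,"top",(275,135)),(S,"scene",(275,185))):
        a=cv2.resize(cv2.convertScaleAbs(im["color"][o[1]:o[1]+110,o[0]:o[0]+110],alpha=1.4),(395,395),interpolation=cv2.INTER_CUBIC)
        def pl(L,c):
            q=[((proj(im,W(p,f))-o+.5)*k-.5) for f in L];cv2.polylines(a,[np.int32(q)],True,c,1)
        pl([(-132,-75,12),(-132,75,12),(132,75,12),(132,-75,12)],(0,0,255))
        pl([(-117,-46.5,27),(-117,46.5,27),(56,46.5,27),(56,-46.5,27)],(0,255,0))
        pl([(56,-61.5,36),(56,61.5,36),(132,61.5,36),(132,-61.5,36)],(255,0,255))
        pl([(44,125,21),(44,125,66)],(0,255,255))
        globals()[n]=a
    cv2.imwrite("pics/fit.png",np.hstack([top,scene]))
    print(read_state()["position"], W(p,[-30,0,22]))
E
python3 fit.py
```

```text
[ 5.65896e+02 -1.07320e+01 -3.18000e-01  1.07400e+00] -0.318427041459066
[[-0.7 -1.1]
 [-0.7 -0.1]
 [ 0.2 -0.8]
 [-0.3 -1.1]
 [-0.3 -0. ]
 [ 0.2  0.8]
 [-1.2  1. ]
 [-0.4 -0. ]
 [ 1.4  0. ]
 [-1.6 -0.3]
 [ 0.3  1.1]
 [-1.8 -1.4]]
plate near edge [-65.7  41.9   0. ]
plate near edge [-65.3 -48.3   0. ]
plate near edge [-63.9 -39.5   0. ]
plate near edge [-64.9  47.3   0. ]
[148.34517555 606.80315661 244.6642519 ] [537.40411538  -1.33989105  23.0736264 ]
```

View pics/fit.png

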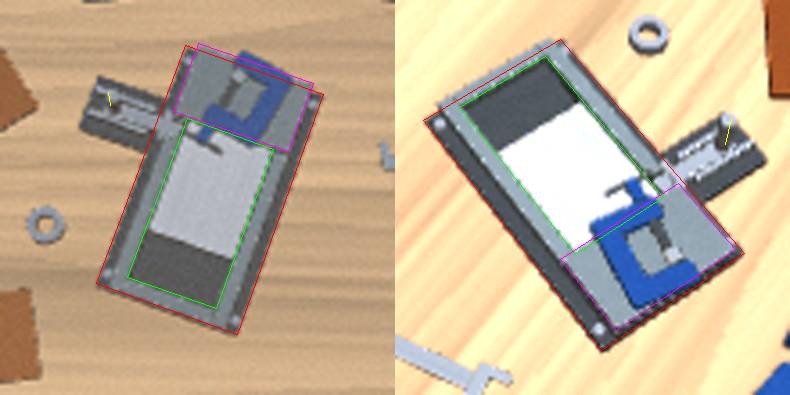

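The fit is within about 3 mm. The plate's near edge is at x≈-65, so its centre is about +10 and it needs about 52 mm of drag. Next I compute the approach to fixture (0,0).

```bash
cat > go.py <<'E'
# usage: go.py  px py pz yaw(cmd now)  fx fy tipz(fixture)  -> shift in tool axes, turn about z
from fit import *
import sys
a=[float(x) for x in sys.argv[1:]];p=np.load("p.npy")
def tool(pos,yaw,f):
    w=W(p,f)+[0,0,14]; d=w-np.array(pos); c,s=np.cos(yaw),np.sin(yaw)
    return np.array([c*d[0]+s*d[1], s*d[0]-c*d[1], -d[2]]),w,yaw-p[2]
sh,w,tz=tool(a[:3],a[3],a[4:7]);print("shift",sh.round(1),"turn z",round(tz,3),"world TCP",w.round(1))
E
python3 go.py 148.4 607.1 245.3 -0.24 0 0 120; python3 -c "
from bench import *
from scipy.spatial.transform import Rotation as R
import numpy as np
m=[read_state() for _ in range(3)];print([x['position'] for x in m],R.from_quat(m[0]['ee_rot']).as_matrix().round(3))"
```

```text
shift [552.4 500.9 110.2] turn z 0.078 world TCP [565.9 -10.7 135.1]
[array([148.37424332, 606.93228929, 244.92023812]), array([148.37424332, 606.93228929, 244.92023812]), array([148.37424332, 606.93228929, 244.92023812])] [[ 0.971 -0.238 -0.   ]
 [-0.238 -0.971 -0.001]
 [ 0.     0.001 -1.   ]]
```

{"method": "carry_out", "body": {
  "motion": [
    [0, 0, 0.01, 30, 27, 0, -1],
    [0, 0, 0.02, 70, 63, 0, -1],
    [0, 0, 0.03, 110, 100, 0, -1],
    [0, 0, 0.04, 150, 136, 0, -1],
    [0, 0, 0.05, 190, 172, 0, -1]
  ]
}}

```text
clock: 0.92
position: [292.8, 393.4, 245.5]
ee_rot: [0.99, -0.144, 0.0, -0.0]
contact_force: [0.8, -0.6, 0.3]
gripper_width: 0.2
grasp_force: 0.0
```

{"method": "carry_out", "body": {
  "motion": [
    [0, 0, 0.01, 38, 31, 0, -1],
    [0, 0, 0.02, 76, 62, 0, -1],
    [0, 0, 0.028, 114, 93, 0, -1],
    [0, 0, 0.028, 152, 124, 0, -1],
    [0, 0, 0.028, 190, 155, 0, -1]
  ]
}}

```text
clock: 1.55
position: [430.6, 190.7, 245.6]
ee_rot: [0.987, -0.158, 0.0, -0.0]
contact_force: [0.4, 0.5, -1.0]
gripper_width: 0.0
grasp_force: 0.0
```

```bash
python3 - <<'E'
from bench import *
print(read_state()['position'],read_state()['joints'])
E
python3 go.py 429.6 192.1 245.3 -0.318 0 0 120
```

```text
[430.59612595 190.69828044 245.61675821] [ 7.63130134e-01  1.19364783e-01 -3.53673225e-01  3.69282690e-05
 -1.09692509e+00  4.90151496e-01]
shift [192.9 150.  110.2] turn z 0.0 world TCP [565.9 -10.7 135.1]
```

{"method": "carry_out", "body": {
  "motion": [
    [0, 0, 0, 40, 31, 5, -1],
    [0, 0, 0, 80, 62, 15, -1],
    [0, 0, 0, 120, 93, 30, -1],
    [0, 0, 0, 160, 124, 55, -1],
    [0, 0, 0, 193, 150, 80, -1]
  ]
}}

```text
clock: 2.28
position: [567.4, -11.7, 164.7]
ee_rot: [0.987, -0.158, 0.0, -0.0]
contact_force: [0.1, 0.8, -0.5]
gripper_width: 0.1
grasp_force: 0.0
```

{"method": "carry_out", "body": {
  "motion": [
    [0, 0, 0, 0, 0, 30, -1],
    [0, 0, 0, 0, 0, 60, -1],
    [0, 0, 0, 0, 0, 85, -1],
    [0, 0, 0, 0, 0, 100, -1],
    [0, 0, 0, 0, 0, 100, -1]
  ]
}}

```text
clock: 2.9
position: [565.9, -10.5, 64.5]
ee_rot: [0.987, -0.158, -0.001, 0.0]
contact_force: [-0.2, 0.1, 0.1]
gripper_width: 0.1
grasp_force: 0.0
```

```bash
python3 - <<'E'
from h import *
s=read_state();print(s['clock'],s['position'],s['contact_force'],s['ee_rot'])
T=get_image("top");S=get_image("scene")
f=lambda i,x,y:cv2.resize(cv2.convertScaleAbs(i["color"][y:y+120,x:x+120],alpha=1.4),(395,395),interpolation=cv2.INTER_CUBIC)
cv2.imwrite("pics/above.png",np.hstack([f(T,270,130),f(S,265,175)]))
E
```

```text
2.9 [565.91316069 -10.45622756  64.49858954] [-0.15756341  0.09641112  0.13008335] [ 9.87445373e-01 -1.57957502e-01 -9.39249629e-04  4.24589891e-04]
```

View pics/above.png

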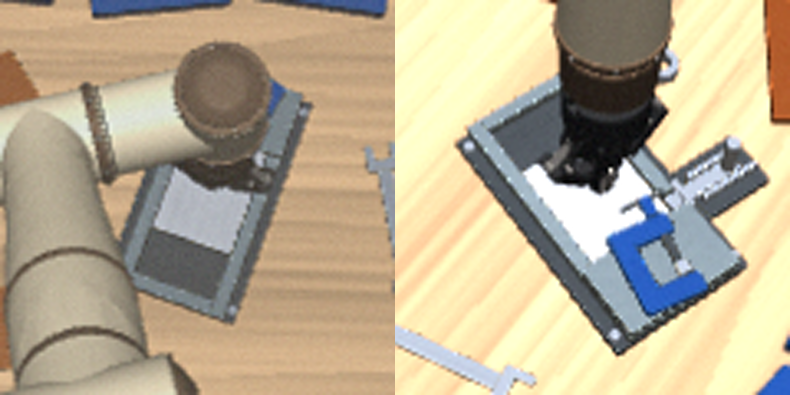

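The shut fingers are over the middle of the bare plate (scene crop about (600,180)), clear of the clamp handle (645,205). Descending in small steps.

{"method": "carry_out", "body": {
  "motion": [
    [0, 0, 0, 0, 0, 5, -1],
    [0, 0, 0, 0, 0, 10, -1],
    [0, 0, 0, 0, 0, 14, -1],
    [0, 0, 0, 0, 0, 16, -1],
    [0, 0, 0, 0, 0, 17, -1]
  ]
}}

```text
clock: 3.62
position: [566.4, -10.8, 48.2]
ee_rot: [0.987, -0.158, -0.0, 0.0]
contact_force: [0.6, 0.3, 0.5]
gripper_width: -0.3
grasp_force: 0.0
```

{"method": "carry_out", "body": {
  "motion": [
    [0, 0, 0, 0, 0, 0.8, -1],
    [0, 0, 0, 0, 0, 1.6, -1],
    [0, 0, 0, 0, 0, 2.4, -1],
    [0, 0, 0, 0, 0, 3.0, -1],
    [0, 0, 0, 0, 0, 3.0, -1]
  ]
}}

```text
clock: 4.25
position: [566.3, -10.7, 45.3]
ee_rot: [0.987, -0.158, -0.0, 0.0]
contact_force: [0.1, 0.1, -0.4]
gripper_width: 0.1
grasp_force: 0.0
```

{"method": "carry_out", "body": {
  "motion": [
    [0, 0, 0, 0, 0, 0.8, -1],
    [0, 0, 0, 0, 0, 1.6, -1],
    [0, 0, 0, 0, 0, 2.4, -1],
    [0, 0, 0, 0, 0, 2.8, -1]
  ]
}}

```text
clock: 4.75
position: [566.3, -10.7, 42.4]
ee_rot: [0.987, -0.158, -0.0, 0.0]
contact_force: [0.3, -0.4, 0.2]
gripper_width: 0.4
grasp_force: 0.0
```

{"method": "carry_out", "body": {
  "motion": [
    [0, 0, 0, 0, 0, 0.4, -1],
    [0, 0, 0, 0, 0, 0.8, -1],
    [0, 0, 0, 0, 0, 0.8, -1]
  ]
}}

```text
clock: 5.12
position: [566.4, -10.7, 41.7]
ee_rot: [0.987, -0.158, -0.0, 0.0]
contact_force: [0.6, 0.0, 0.2]
gripper_width: 0.0
grasp_force: 0.0
```

{"method": "carry_out", "body": {
  "motion": [
    [0, 0, 0, 0, 0, 0.4, -1],
    [0, 0, 0, 0, 0, 0.8, -1],
    [0, 0, 0, 0, 0, 0.8, -1]
  ]
}}

```text
clock: 5.5
position: [566.4, -10.7, 40.9]
ee_rot: [0.987, -0.158, -0.0, -0.0]
contact_force: [1.0, -0.9, -0.5]
gripper_width: 0.1
grasp_force: 0.0
```

{"method": "carry_out", "body": {
  "motion": [
    [0, 0, 0, 0, 0, 0.4, -1],
    [0, 0, 0, 0, 0, 0.8, -1],
    [0, 0, 0, 0, 0, 0.8, -1]
  ]
}}

```text
clock: 5.88
position: [566.3, -10.7, 40.1]
ee_rot: [0.987, -0.158, -0.0, 0.0]
contact_force: [-0.1, 0.2, 0.8]
gripper_width: -0.2
grasp_force: 0.0
```

{"method": "carry_out", "body": {
  "motion": [
    [0, 0, 0, 0, 0, 0.4, -1],
    [0, 0, 0, 0, 0, 0.8, -1],
    [0, 0, 0, 0, 0, 0.8, -1]
  ]
}}

```text
clock: 6.25
position: [566.3, -10.7, 39.3]
ee_rot: [0.987, -0.158, -0.0, 0.0]
contact_force: [0.9, 0.2, 0.5]
gripper_width: -0.2
grasp_force: 0.0
```

{"method": "carry_out", "body": {
  "motion": [
    [0, 0, 0, 0, 0, 0.4, -1],
    [0, 0, 0, 0, 0, 0.8, -1],
    [0, 0, 0, 0, 0, 0.8, -1]
  ]
}}

```text
clock: 6.62
position: [566.3, -10.7, 38.5]
ee_rot: [0.987, -0.158, -0.0, 0.0]
contact_force: [1.1, -0.2, -0.1]
gripper_width: 0.2
grasp_force: 0.0
```

{"method": "carry_out", "body": {
  "motion": [
    [0, 0, 0, 0, 0, 0.4, -1],
    [0, 0, 0, 0, 0, 0.8, -1],
    [0, 0, 0, 0, 0, 0.8, -1]
  ]
}}

```text
clock: 7.0
position: [566.4, -10.7, 38.3]
ee_rot: [0.987, -0.158, 0.0, -0.0]
contact_force: [-1.4, 0.0, 5.1]
gripper_width: 0.1
grasp_force: 2.6
```

Contact: 5 N at TCP z≈38.3, stiffness about 8 N/mm.

{"method": "carry_out", "body": {
  "motion": [
    [0, 0, 0, 0, 0, 0.3, -1],
    [0, 0, 0, 0, 0, 0.7, -1],
    [0, 0, 0, 0, 0, 0.7, -1]
  ]
}}

```text
clock: 7.38
position: [566.4, -10.7, 38.2]
ee_rot: [0.987, -0.158, 0.0, 0.0]
contact_force: [-3.1, 1.1, 9.4]
gripper_width: 0.1
grasp_force: 4.5
```

{"method": "carry_out", "body": {
  "motion": [
    [0, 0, 0, 0, 0, 0.4, -1],
    [0, 0, 0, -1, 0, 0.4, -1],
    [0, 0, 0, -2, 0, 0.4, -1],
    [0, 0, 0, -3.5, 0, 0.4, -1],
    [0, 0, 0, -5, 0, 0.4, -1]
  ]
}}

```text
clock: 8.0
position: [564.7, -9.1, 38.3]
ee_rot: [0.987, -0.158, 0.004, -0.001]
contact_force: [3.9, -0.8, 5.4]
gripper_width: -0.3
grasp_force: 2.5
```

{"method": "carry_out", "body": {
  "motion": [
    [0, 0, 0, 0, 0, 0.5, -1],
    [0, 0, 0, 0, 0, 1.0, -1],
    [0, 0, 0, 0, 0, 1.0, -1]
  ]
}}

```text
clock: 8.38
position: [564.6, -9.0, 38.1]
ee_rot: [0.988, -0.157, 0.003, -0.001]
contact_force: [0.5, -1.4, 11.5]
gripper_width: 0.1
grasp_force: 5.5
```

{"method": "carry_out", "body": {
  "motion": [
    [0, 0, 0, -1, 0, 0.2, -1],
    [0, 0, 0, -2.5, 0, 0.4, -1],
    [0, 0, 0, -4, 0, 0.6, -1],
    [0, 0, 0, -5.5, 0, 0.6, -1],
    [0, 0, 0, -7, 0, 0.6, -1]
  ]
}}

```text
clock: 9.0
position: [560.4, -7.1, 38.2]
ee_rot: [0.988, -0.157, 0.006, -0.001]
contact_force: [4.6, -5.1, 9.0]
gripper_width: -0.1
grasp_force: 4.7
```

{"method": "carry_out", "body": {
  "motion": [
    [0, 0, 0, -1, 0.5, 0.3, -1],
    [0, 0, 0, -2.5, 1, 0.5, -1],
    [0, 0, 0, -4, 1.5, 0.7, -1],
    [0, 0, 0, -5.5, 2, 0.7, -1],
    [0, 0, 0, -7, 2, 0.7, -1]
  ]
}}

```text
clock: 9.62
position: [554.6, -5.7, 38.1]
ee_rot: [0.988, -0.157, 0.008, -0.002]
contact_force: [5.8, -2.7, 10.9]
gripper_width: 0.1
grasp_force: 5.6
```

```bash
cat > look.py <<'E'
from fit import *
import sys
p=np.load("p.npy");s=read_state()
S=get_image("scene");T=get_image("top")
f=R.from_euler("z",-p[2]).apply(s['position']-W(p,[0,0,0]))-[0,0,14];print("tip fix",f.round(1),s['contact_force'].round(1),R.from_quat(s['ee_rot']).as_matrix()[:,2].round(3))
f=lambda i,x,y:cv2.resize(cv2.convertScaleAbs(i["color"][y:y+90,x:x+120],alpha=1.4),(790,592),interpolation=cv2.INTER_CUBIC)
cv2.imwrite(sys.argv[1],f(S,265,185))
E
python3 look.py pics/d1.png
```

```text
tip fix [-12.5   1.3  23. ] [ 5.4 -1.7 11.3] [ 0.015  0.002 -1.   ]
```

View pics/d1.png

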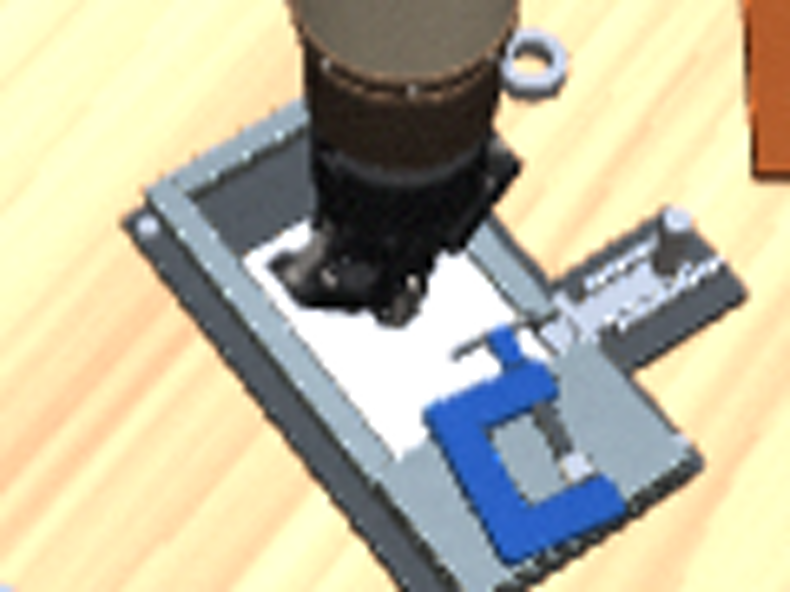

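The plate's near -y corner is now at crop (245,260), so it seems to have moved. I'll measure it with a brightness profile along y=-38.

```bash
cat > edge.py <<'E'
from fit import *
p=np.load("p.npy");s=read_state()
a=cv2.cvtColor(get_image("scene")["color"],cv2.COLOR_BGR2GRAY).astype(np.float32)
f=R.from_euler("z",-p[2]).apply(s['position']-W(p,[0,0,0]))-[0,0,14];print("t",s['clock'],"tip fix",f.round(1),s['contact_force'].round(1))
xs=np.arange(-125,0,1.)
for y in(-40,-36,-32):
    q=np.array([proj(S,W(p,(x,y,22))) for x in xs],np.float32)
    v=cv2.remap(a,q[None,:,0].copy(),q[None,:,1].copy(),cv2.INTER_LINEAR)[0]
    w=np.convolve(v,[1]*4+[-1]*4,"same");i=w[4:-6].argmax()+4;print(y,"edge",xs[i],v[::8].astype(int))
E
python3 edge.py
python3 - <<'E'
# initial reference
import re
E
sed 's/get_image("scene")\["color"\]/cv2.imread("pics\/scene0.png")/' edge.py > e0.py; python3 e0.py
```

```text
t 9.925 tip fix [-12.5   1.3  23. ] [ 4.5 -0.8 11.6]
-40 edge -76.0 [118  55  69  62  67  66  99 179 183 181 198 179 186 183 180 185]
-36 edge -76.0 [116  49  63  61  63  65 117 194 166 182 161 181 191 192 191 193]
-32 edge -76.0 [120  52  64  62  62  63 108 165  72  78  54 103 193 193 192 193]
t 10.075 tip fix [-12.5   1.2  23. ] [ 5.5 -1.2 11.2]
-40 edge -63.0 [114  52  66  63  64  64  64  65 167 190 187 185 187 182 191 186]
-36 edge -63.0 [113  46  61  58  61  60  62  62 167 186 187 185 184 185 187 187]
-32 edge -63.0 [114  52  62  59  61  62  63  62 173 188 188 187 186 188 187 187]
```

{"method": "carry_out", "body": {
  "motion": [
    [0, 0, 0, -1.5, 0, 0.1, -1],
    [0, 0, 0, -3, 0, 0.1, -1],
    [0, 0, 0, -4.5, 0, 0.2, -1],
    [0, 0, 0, -6, 0, 0.2, -1],
    [0, 0, 0, -7.5, 0, 0.2, -1]
  ]
}}

```text
clock: 10.7
position: [547.8, -3.3, 38.1]
ee_rot: [0.988, -0.157, 0.008, -0.002]
contact_force: [6.3, -1.8, 11.5]
gripper_width: 0.1
grasp_force: 6.0
```

No slip: the plate moved 13 mm with the tip. The ramp begins now, so I watch the force.

{"method": "carry_out", "body": {
  "motion": [
    [0, 0, 0, -1.5, 0, 0, -1],
    [0, 0, 0, -3, 0, 0, -1],
    [0, 0, 0, -4.5, 0, 0, -1],
    [0, 0, 0, -6, 0, 0, -1]
  ]
}}

```text
clock: 11.2
position: [542.5, -1.3, 38.2]
ee_rot: [0.988, -0.157, 0.008, -0.002]
contact_force: [7.0, -3.5, 11.3]
gripper_width: -0.1
grasp_force: 6.0
```

{"method": "carry_out", "body": {
  "motion": [
    [0, 0, 0, -1.5, 0.2, 0, -1],
    [0, 0, 0, -3, 0.4, 0, -1],
    [0, 0, 0, -4.5, 0.5, 0, -1],
    [0, 0, 0, -6, 0.5, 0, -1]
  ]
}}

```text
clock: 11.7
position: [537.2, 0.3, 38.4]
ee_rot: [0.988, -0.156, 0.009, -0.003]
contact_force: [6.8, -1.8, 13.4]
gripper_width: -0.2
grasp_force: 6.4
```

{"method": "carry_out", "body": {
  "motion": [
    [0, 0, 0, -1.5, 0, -0.1, -1],
    [0, 0, 0, -3, 0, -0.2, -1],
    [0, 0, 0, -4.5, 0, -0.3, -1],
    [0, 0, 0, -6, 0, -0.4, -1]
  ]
}}

```text
clock: 12.2
position: [531.4, 2.2, 38.7]
ee_rot: [0.988, -0.156, 0.009, -0.003]
contact_force: [7.1, -2.8, 11.8]
gripper_width: 0.0
grasp_force: 6.3
```

```bash
python3 edge.py
```

```text
t 12.3 tip fix [-37.    1.5  23.6] [ 7.  -2.1 13.4]
-40 edge -102.0 [120  54  68 125 165 181 174 171 194 176 185 176 174 178 178 187]
-36 edge -100.0 [117  47  63 120 194 176 180 185 187 193 193 193 192 192 193 194]
-32 edge -100.0 [121  51  63 113 118  67  89  56 159 192 192 193 194 193 193 194]
```

{"method": "carry_out", "body": {
  "motion": [
    [0, 0, 0, -1.5, 0, -0.05, -1],
    [0, 0, 0, -3, 0, -0.1, -1],
    [0, 0, 0, -4.5, 0, -0.2, -1],
    [0, 0, 0, -6, 0, -0.3, -1]
  ]
}}

```text
clock: 12.85
position: [525.8, 4.1, 39.0]
ee_rot: [0.988, -0.156, 0.009, -0.003]
contact_force: [7.1, -2.1, 12.2]
gripper_width: 0.1
grasp_force: 6.4
```

{"method": "carry_out", "body": {
  "motion": [
    [0, 0, 0, -1.5, 0, -0.1, -1],
    [0, 0, 0, -3, 0, -0.2, -1],
    [0, 0, 0, -4.5, 0, -0.3, -1],
    [0, 0, 0, -6, 0, -0.4, -1]
  ]
}}

```text
clock: 13.35
position: [520.0, 6.1, 39.3]
ee_rot: [0.988, -0.156, 0.009, -0.003]
contact_force: [7.1, -1.4, 13.5]
gripper_width: 0.0
grasp_force: 6.4
```

{"method": "carry_out", "body": {
  "motion": [
    [0, 0, 0, -1, 0, -0.1, -1],
    [0, 0, 0, -2, 0, -0.15, -1],
    [0, 0, 0, -3, 0, -0.2, -1],
    [0, 0, 0, -4, 0, -0.3, -1]
  ]
}}

```text
clock: 13.85
position: [516.1, 7.4, 39.5]
ee_rot: [0.988, -0.156, 0.009, -0.003]
contact_force: [6.8, -3.2, 11.9]
gripper_width: -0.1
grasp_force: 6.3
```

{"method": "carry_out", "body": {
  "motion": [
    [0, 0, 0, -1, 0, 0, -1],
    [0, 0, 0, -2, 0, -0.1, -1],
    [0, 0, 0, -3, 0, -0.1, -1],
    [0, 0, 0, -3, 0, -0.1, -1]
  ]
}}

```text
clock: 14.35
position: [513.7, 8.3, 39.6]
ee_rot: [0.988, -0.156, 0.009, -0.003]
contact_force: [8.4, -3.2, 11.5]
gripper_width: -0.1
grasp_force: 5.9
```

```bash
python3 edge.py; sed -i 's/f(S,265,185)/f(S,265,175)/' look.py; python3 look.py pics/d2.png
```

```text
t 14.45 tip fix [-55.5   1.8  24.5] [ 6.8 -3.8 11.6]
-40 edge -81.0 [118 140 158 177 157 162 176 169 176 174 166 181 174 183 179 181]
-36 edge -118.0 [118 174 189 177 186 191 195 194 193 193 192 194 194 193 194 195]
-32 edge -83.0 [121 157  82  88  89 105 193 192 193 194 193 192 192 194 193 195]
tip fix [-55.5   1.7  24.6] [ 8.6 -3.8 12.1] [ 0.019  0.003 -1.   ]
```

View pics/d2.png

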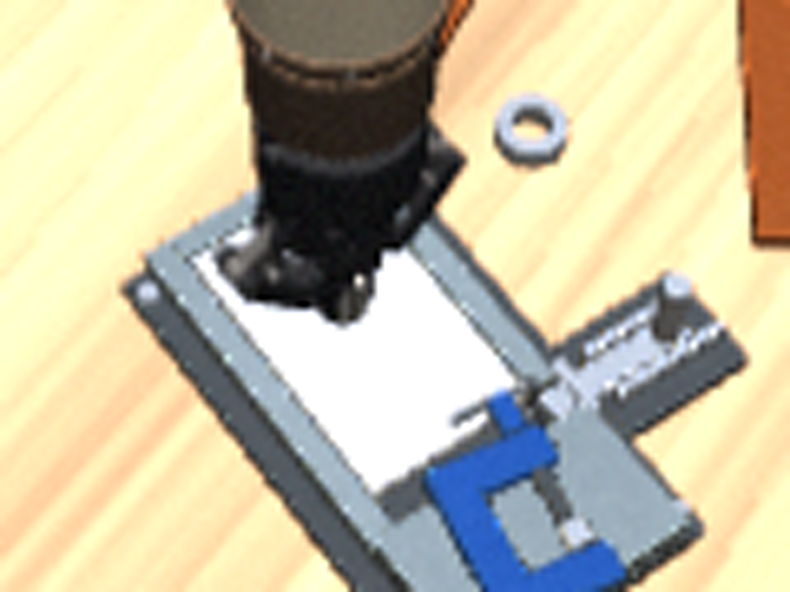

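The plate's near edge is at the stop (crop (195,260)), and the far edge is out from under the roof with a dark gap visible behind it at (400,490). I pull slightly more to confirm it is seated.

{"method": "carry_out", "body": {
  "motion": [
    [0, 0, 0, -1, 0, 0, -1],
    [0, 0, 0, -2, 0, 0, -1],
    [0, 0, 0, -3, 0, 0, -1],
    [0, 0, 0, -4, 0, 0, -1],
    [0, 0, 0, -4, 0, 0, -1]
  ]
}}

```text
clock: 15.32
position: [510.3, 9.7, 39.7]
ee_rot: [0.988, -0.156, 0.009, -0.003]
contact_force: [9.2, -3.2, 11.3]
gripper_width: 0.2
grasp_force: 5.9
```

```bash
python3 edge.py|head -1; cat > far.py <<'E'
from fit import *
p=np.load("p.npy")
a=cv2.cvtColor(S["color"],cv2.COLOR_BGR2GRAY).astype(np.float32);xs=np.arange(10,60,1.)
for y in(-35,-25,-15,-5):
    q=np.array([proj(S,W(p,(x,y,22))) for x in xs],np.float32)
    v=cv2.remap(a,q[None,:,0].copy(),q[None,:,1].copy(),cv2.INTER_LINEAR)[0]
    w=np.convolve(v,[-1]*4+[1]*4,"same");print(y,"far edge",xs[w[4:-4].argmax()+4],v[::4].astype(int))
E
python3 far.py
```

```text
t 15.425 tip fix [-59.3   2.   24.6] [ 9.3 -2.7 11.4]
-35 far edge 32.0 [194 195 194 196 197 168  82  64  64  64  94 119 122]
-25 far edge 33.0 [194 195 194 196 196 194 104  64  64  63  73 108 118]
-15 far edge 33.0 [195 196 197 198 198 178 102  74  66  65  66  67  67]
-5 far edge 33.0 [200 200 201 200 200 176  94  62  64  65  66  68  67]
```

Horizontal force saturated at about 9 N with the tip slipping and no further rise, and the far edge is at x≈33: the plate is home. Lifting off.

{"method": "carry_out", "body": {
  "motion": [
    [0, 0, 0, 0, 0, -1, -1],
    [0, 0, 0, 0, 0, -2, -1],
    [0, 0, 0, 0, 0, -4, -1],
    [0, 0, 0, 0, 0, -10, -1],
    [0, 0, 0, 0, 0, -25, -1]
  ]
}}

```text
clock: 16.2
position: [499.4, 7.4, 59.6]
ee_rot: [0.987, -0.159, -0.002, 0.001]
contact_force: [1.0, -0.0, -0.0]
gripper_width: 0.3
grasp_force: 0.0
```

{"method": "carry_out", "body": {
  "motion": [
    [0, 0, 0, 0, 0, -30, -1],
    [0, 0, 0, 0, 0, -50, -1],
    [0, 0, 0, 0, -30, -75, -1],
    [0, 0, 0, 0, -60, -75, -1],
    [0, 0, 0, 0, -60, -75, -1]
  ]
}}

```text
clock: 16.82
position: [519.8, 66.0, 135.3]
ee_rot: [0.988, -0.157, -0.001, 0.0]
contact_force: [-1.0, -0.4, -0.2]
gripper_width: 0.0
grasp_force: 0.0
```

```bash
python3 edge.py; python3 far.py; python3 - <<'E'
from fit import *
from h import *
p=np.load("p.npy");s=read_state();print(s['position'],s['ee_rot'])
for f in((44,160,40),(44,160,130)):
    w=W(p,f)+[0,0,14];m=R.from_quat(s['ee_rot']);print(w.round(1),m.inv().apply(w-s['position']).round(1))
# post top refine: centroid crop saved, plus bystander collar
cv2.imwrite("pics/post.png",np.hstack([cv2.resize(cv2.convertScaleAbs(i["color"][y:y+50,x:x+50],alpha=1.6),(390,390),interpolation=cv2.INTER_CUBIC) for i,x,y in((T,285,145),(S,340,200))]))
E
```

```text
t 16.925 tip fix [-68.2  56.8 119.7] [-0.7 -0.9 -0.1]
-40 edge -116.0 [118 122 157 175 156 163 160 167 176 173 165 171 172 182 178 173]
-36 edge -118.0 [117 175 192 191 193 193 192 193 192 192 192 192 193 193 193 193]
-32 edge -119.0 [119 179 193 192 191 192 192 192 191 192 193 191 192 194 193 194]
-35 far edge 32.0 [192 194 194 194 196 166  85  65  61  65  95 120 122]
-25 far edge 33.0 [192 193 193 194 195 180  93  65  64  63  72 109 116]
-15 far edge 33.0 [194 196 196 197 197 177 103  74  65  65  64  64  65]
-5 far edge 33.0 [198 199 198 199 199 176  91  61  65  67  66  66  66]
[519.7387781   64.26617979 135.32880394] [ 9.87328481e-01 -1.58688964e-01 -4.64939507e-04  2.58060525e-04]
[657.8 127.4  55.1] [ 111.4 -103.3   80.1]
[657.8 127.4 145.1] [ 111.3 -103.2   -9.9]
```

View pics/post.png

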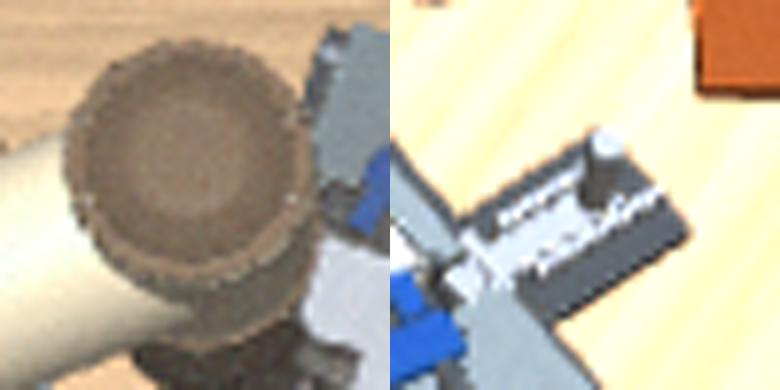

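The view shows the post top at crop (605,143) in the ear, bolt still open, and the far edge still at 33 mm with the robot off, so the plate stays home. Moving to outside the post.

{"method": "carry_out", "body": {
  "motion": [
    [0, 0, 0, 28, -27, 0, -1],
    [0, 0, 0, 56, -54, 0, -1],
    [0, 0, 0, 84, -81, 0, -1],
    [0, 0, 0, 111, -108, 0, -1],
    [0, 0, 0, 111, -108, 0, -1]
  ]
}}

```text
clock: 17.8
position: [660.9, 133.3, 134.4]
ee_rot: [0.987, -0.158, -0.0, 0.0]
contact_force: [0.1, -0.5, 0.4]
gripper_width: 0.1
grasp_force: 0.0
```

{"method": "carry_out", "body": {
  "motion": [
    [0, 0, 0, 0, 0, 20, -1],
    [0, 0, 0, 0, 0, 45, -1],
    [0, 0, 0, 0, 0, 65, -1],
    [0, 0, 0, 0, 0, 80, -1],
    [0, 0, 0, 0, 0, 80, -1]
  ]
}}

```text
clock: 18.42
position: [658.3, 132.2, 54.4]
ee_rot: [0.987, -0.158, -0.001, 0.001]
contact_force: [-0.1, -0.1, -0.4]
gripper_width: 0.0
grasp_force: 0.0
```

```bash
python3 edge.py|head -1; python3 - <<'E'
from fit import *
p=np.load("p.npy")
for im,u in((S,(367.1,217.8)),(T,t(106,88))): print(R.from_euler("z",-p[2]).apply(onz(im,*u,p[3]+66)-W(p,[0,0,66])).round(1))
E
sed -i 's/f(S,265,175)/f(S,300,170)/' look.py; python3 look.py pics/e1.png
```

```text
t 18.525 tip fix [ 44.2 165.7  41.2] [ 0.4  1.1 -0.3]
[ 42.4 121.    0. ]
[ 47.9 129.2   0. ]
tip fix [ 44.2 166.   41.4] [ 0.2 -0.3  0.3] [ 0.001  0.001 -1.   ]
```

View pics/e1.png

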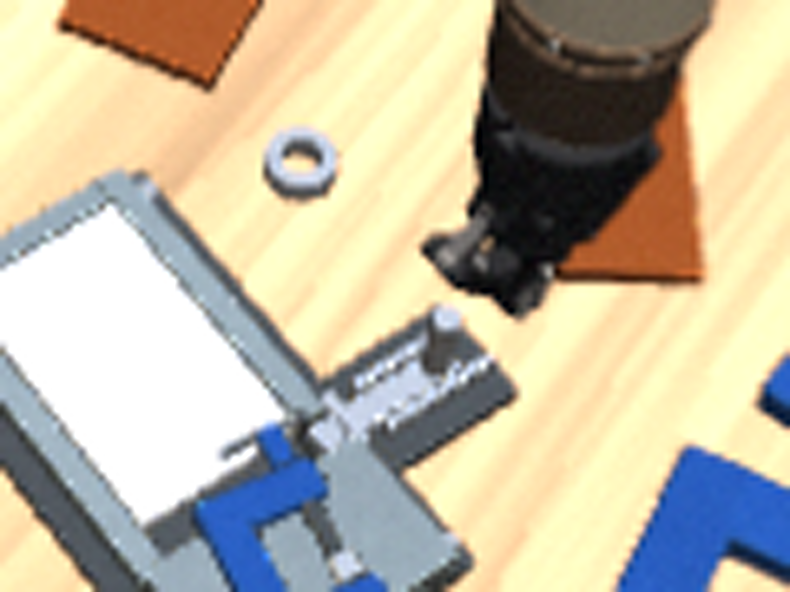

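The plate is seated and the shut fingers stand just outside the post, in line with it. Pushing the bolt.

{"method": "carry_out", "body": {
  "motion": [
    [0, 0, 0, 0, 0, 5, -1],
    [0, 0, 0, 0, 5, 6, -1],
    [0, 0, 0, 0, 9, 6, -1],
    [0, 0, 0, 0, 12, 6, -1],
    [0, 0, 0, 0, 15, 6, -1]
  ]
}}

```text
clock: 19.5
position: [654.7, 118.4, 49.7]
ee_rot: [0.987, -0.158, 0.0, -0.0]
contact_force: [-0.4, 0.1, -0.6]
gripper_width: -0.0
grasp_force: 0.0
```

{"method": "carry_out", "body": {
  "motion": [
    [0, 0, 0, 0, 3, 0, -1],
    [0, 0, 0, 0, 6, 0, -1],
    [0, 0, 0, 0, 9, 0, -1],
    [0, 0, 0, 0, 12, 0, -1],
    [0, 0, 0, 0, 15, 0, -1]
  ]
}}

```text
clock: 20.12
position: [650.3, 104.9, 49.7]
ee_rot: [0.987, -0.158, 0.0, -0.0]
contact_force: [0.5, 2.8, -0.3]
gripper_width: 0.4
grasp_force: 1.6
```

{"method": "carry_out", "body": {
  "motion": [
    [0, 0, 0, 0, 4, 0, -1],
    [0, 0, 0, 0, 8, 0, -1],
    [0, 0, 0, 0, 12, 0, -1],
    [0, 0, 0, 0, 16, 0, -1],
    [0, 0, 0, 0, 20, 0, -1]
  ]
}}

```text
clock: 20.75
position: [643.7, 85.1, 49.7]
ee_rot: [0.987, -0.158, 0.0, -0.0]
contact_force: [0.5, 3.6, -0.4]
gripper_width: -0.2
grasp_force: 1.6
```

{"method": "carry_out", "body": {
  "motion": [
    [0, 0, 0, 0, 3, 0, -1],
    [0, 0, 0, 0, 6, 0, -1],
    [0, 0, 0, 0, 9, 0, -1],
    [0, 0, 0, 0, 11, 0, -1],
    [0, 0, 0, 0, 13, 0, -1]
  ]
}}

```text
clock: 21.38
position: [639.7, 72.9, 49.6]
ee_rot: [0.987, -0.158, -0.0, 0.0]
contact_force: [0.1, 3.1, 1.1]
gripper_width: 0.0
grasp_force: 1.6
```

```bash
python3 edge.py|head -1; sed -i 's/f(S,300,170)/f(S,290,180)/' look.py; python3 look.py pics/e2.png
```

```text
t 21.475 tip fix [ 43.8 102.5  34.5] [-0.9  3.1  0.2]
tip fix [ 43.9 102.5  34.6] [-0.1  1.4  1. ] [-0. -0. -1.]
```

View pics/e2.png

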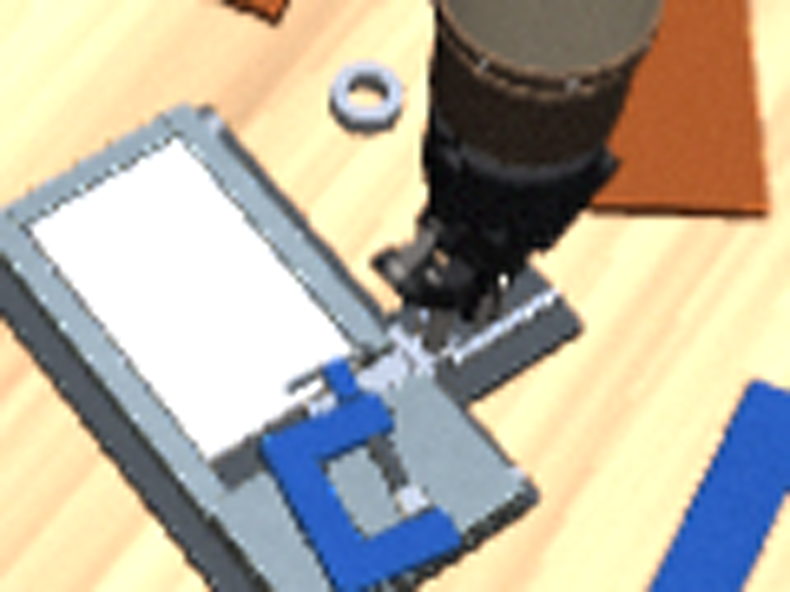

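The bolt is sliding across behind the plate (its end visible at (315,405)) without rising force. I continue gently until it stops.

{"method": "carry_out", "body": {
  "motion": [
    [0, 0, 0, 0, 1, 0, -1],
    [0, 0, 0, 0, 2.5, 0, -1],
    [0, 0, 0, 0, 4, 0, -1],
    [0, 0, 0, 0, 5.5, 0, -1],
    [0, 0, 0, 0, 5.5, 0, -1]
  ]
}}

```text
clock: 22.35
position: [639.6, 72.3, 49.9]
ee_rot: [0.987, -0.158, 0.002, -0.003]
contact_force: [-0.2, 15.9, -1.2]
gripper_width: -0.1
grasp_force: 7.6
```

The force rose to 16 N with no movement and the geometry puts the post at y≈80: the bolt is at its end stop. Backing off and checking.

{"method": "carry_out", "body": {
  "motion": [
    [0, 0, 0, 0, -5, 0, -1],
    [0, 0, 0, 0, -15, 0, -1],
    [0, 0, 0, 0, -30, 0, -1],
    [0, 0, 0, 0, -45, -20, -1],
    [0, 0, 0, 0, -60, -60, -1]
  ]
}}

```text
clock: 22.98
position: [655.7, 124.9, 108.0]
ee_rot: [0.987, -0.158, -0.002, 0.002]
contact_force: [1.8, 0.1, 0.5]
gripper_width: 0.1
grasp_force: 0.0
```

{"method": "carry_out", "body": {
  "motion": [
    [0, 0, 0, 0, -20, -30, -1],
    [0, 0, 0, 0, -50, -60, -1],
    [0, 0, 0, 0, -80, -60, -1],
    [0, 0, 0, 0, -80, -60, -1],
    [0, 0, 0, 0, -80, -60, -1]
  ]
}}

```text
clock: 23.6
position: [681.3, 200.5, 168.8]
ee_rot: [0.987, -0.158, -0.001, 0.001]
contact_force: [-0.3, -0.3, -0.5]
gripper_width: -0.0
grasp_force: 0.0
```

```bash
python3 edge.py; python3 far.py; python3 look.py pics/f1.png
```

```text
t 23.7 tip fix [ 43.7 236.3 154. ] [-0.9  0.1 -0.1]
-40 edge -115.0 [117 119 154 174 154 158 157 165 174 172 163 170 171 181 177 170]
-36 edge -118.0 [116 171 190 190 190 189 190 189 190 190 190 191 190 191 190 190]
-32 edge -119.0 [119 177 190 190 190 190 190 190 189 190 190 191 191 191 191 192]
-35 far edge 32.0 [191 192 192 192 193 165  84  63  62  63  92 119 120]
-25 far edge 33.0 [191 191 192 192 193 178  92  62  63  61  71 107 113]
-15 far edge 33.0 [192 194 194 195 195 175 100  74  65  63  64  65  66]
-5 far edge 33.0 [197 197 197 197 195 173  92  61  63  66  65  65  65]
tip fix [ 44.  236.6 154.6] [-0.8 -0.1 -0.2] [-0. -0. -1.]
```

View pics/f1.png

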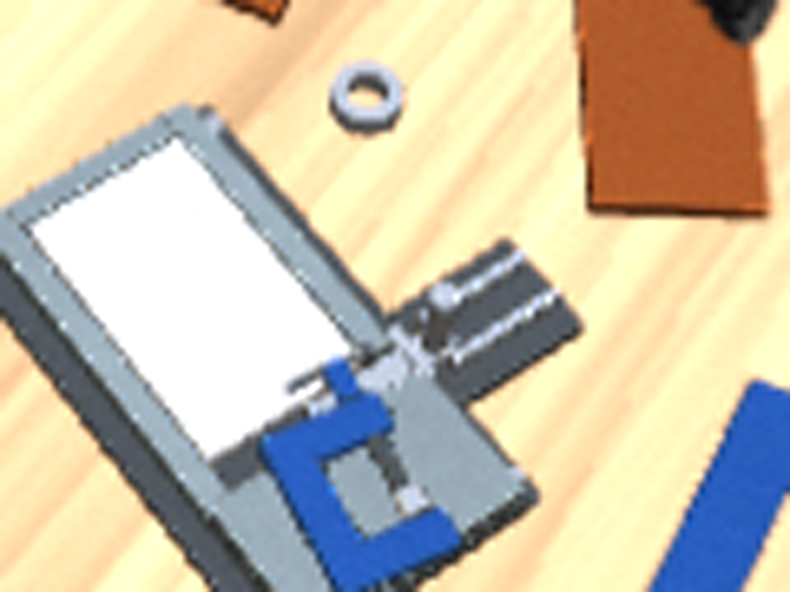

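The post has moved to (443,293) next to the guide, the plate is at the stop with the bolt's end at (320,405), and the bystanders are unmoved. Checking the post travel numerically, then handing in if it is right.

```bash
python3 - <<'E'
from fit import *
p=np.load("p.npy")
y=R.from_euler("z",-p[2]).apply(onz(S,356.8,224.0,p[3]+66)-W(p,[0,0,66]));print(y, "travel",121-y[1])
if 121-y[1]>41: print(job_done())
E
```

```text
[4.12396786e+01 8.18555612e+01 8.52651283e-14] travel 39.144438771434665
```

```bash
python3 - <<'E'
from fit import *
p=np.load("p.npy")
P=lambda t:proj(S,W(p,(42.4,121-t,66)))
print("expected shift 45:",P(45)-P(0))
a=cv2.imread("pics/scene0.png",0).astype(int);b=cv2.cvtColor(S["color"],cv2.COLOR_BGR2GRAY).astype(int)
np.set_printoptions(linewidth=200)
print(a[213:223,361:374]);print(b[219:230,351:363])
c0=T["color"]; 
print(cv2.cvtColor(T["color"],cv2.COLOR_BGR2GRAY)[150:172,300:325].mean())
E
```

```text
expected shift 45: [-11.5807372    7.44738199]
[[183 185 184 177 175 173 179 173 180 186 191 192 194]
 [184 185 180 173 173 176 174 175 182 188 192 196 190]
 [185 179 175 173 175 176 173 180 188 192 196 191 187]
 [183 175 174 173 131 129 161 164 183 197 194 187 182]
 [178 175 177 137  94 141 148 151 159 194 189 184 185]
 [174 130 103  80  59 151 148 147 148 154 187 184 187]
 [135  74  62  63  47 115 152 148 128 131 184 188 188]
 [ 80  64  64  89  46  65  79  77  72  86 143 189 184]
 [ 64  63  96 110  48  52  50  50  55  66  87 143 183]
 [ 94 137 136  97  48  54  53  53  59  63  65  87 140]]
[[168 165 167 179 184 188 189 189 183 180 140  80]
 [165 167 178 182 188 190 189 185 135 104  81  63]
 [166 175 182 186 191 190 137 122  79  66  66  66]
 [172 181 186 189 188 144  95  71  63  65  99 142]
 [180 185 186 143 121 146 139 136  89 119 142 169]
 [184 188 148  80 121 150 149 150 160 144 117  94]
 [142 110  82  63 109 155 152 151 177  72  63  57]
 [ 83  63  62  64  64 106 131 116  89  50  63  62]
 [ 64  65  79 121  48  61  75  71  52  62  65  66]
 [ 64  65  70 104  52  55  55  53  59  64  63  64]
 [ 66  67  53  60  51  53  54  53  61  65  65  65]]
93.91454545454546
```

Pixel estimate of travel is 42±2 mm, which is too close to the limit. I push once more, harder, to make sure it is against a hard stop.

{"method": "carry_out", "body": {
  "motion": [
    [0, 0, 0, 0, 40, 0, -1],
    [0, 0, 0, 0, 80, 30, -1],
    [0, 0, 0, 0, 100, 70, -1],
    [0, 0, 0, 0, 110, 110, -1],
    [0, 0, 0, 0, 115, 120, -1]
  ]
}}

```text
clock: 24.88
position: [644.0, 90.4, 47.0]
ee_rot: [0.987, -0.159, -0.002, 0.001]
contact_force: [-0.7, 0.9, 0.6]
gripper_width: 0.3
grasp_force: 0.0
```

{"method": "carry_out", "body": {
  "motion": [
    [0, 0, 0, 0, 8, 0, -1],
    [0, 0, 0, 0, 14, 0, -1],
    [0, 0, 0, 0, 18, 0, -1],
    [0, 0, 0, 0, 20, 0, -1],
    [0, 0, 0, 0, 22, 0, -1]
  ]
}}

```text
clock: 25.5
position: [640.1, 72.4, 50.8]
ee_rot: [0.987, -0.158, 0.002, -0.002]
contact_force: [0.2, 9.0, 2.5]
gripper_width: 0.1
grasp_force: 4.2
```

{"method": "carry_out", "body": {
  "motion": [
    [0, 0, 0, 0, 2, 0, -1],
    [0, 0, 0, 0, 4, 0, -1],
    [0, 0, 0, 0, 6, 0, -1],
    [0, 0, 0, 0, 6, 0, -1]
  ]
}}

```text
clock: 26.0
position: [640.2, 71.9, 51.1]
ee_rot: [0.988, -0.157, 0.004, -0.005]
contact_force: [0.7, 20.7, 0.3]
gripper_width: -0.1
grasp_force: 9.7
```

It stops at the same place (72.3, then 71.9 at 21 N): a hard stop. Retreating.

{"method": "carry_out", "body": {
  "motion": [
    [0, 0, 0, 0, -8, 0, -1],
    [0, 0, 0, 0, -20, 0, -1],
    [0, 0, 0, 0, -40, -10, -1],
    [0, 0, 0, 0, -60, -40, -1],
    [0, 0, 0, 0, -80, -80, -1]
  ]
}}

```text
clock: 26.62
position: [662.0, 141.7, 130.0]
ee_rot: [0.987, -0.158, -0.001, 0.001]
contact_force: [1.7, -0.1, 1.1]
gripper_width: -0.3
grasp_force: 0.0
```

{"method": "carry_out", "body": {
  "motion": [
    [0, 0, 0, 0, -10, -30, -1],
    [0, 0, 0, 0, -10, -40, -1],
    [0, 0, 0, 0, -10, -40, -1],
    [0, 0, 0, 0, -10, -40, -1]
  ]
}}

```text
clock: 27.12
position: [664.2, 149.7, 167.8]
ee_rot: [0.987, -0.159, -0.002, 0.001]
contact_force: [0.0, 0.3, -1.3]
gripper_width: 0.0
grasp_force: 0.0
```

```bash
python3 far.py; python3 edge.py|head -1; python3 -c "
from bench import *
print(job_done())"
```

```text
-35 far edge 32.0 [193 193 193 193 194 166  83  64  65  65  93 118 120]
-25 far edge 33.0 [192 192 193 194 195 179  92  64  63  59  72 107 113]
-15 far edge 33.0 [193 194 195 196 196 176 102  73  65  64  65  66  67]
-5 far edge 33.0 [196 198 198 197 198 175  92  61  62  66  66  65  66]
t 27.325 tip fix [ 43.6 183.6 153.4] [-0.6 -1.2 -0.2]
the job is handed in; nothing more can be done
None
```

I dragged the plate home against the stop (measured plate force at most 13.5 N), pushed the bolt to its hard stop behind it, backed the arm clear and handed the job in at about 27 s; no verdict came back, and the camera alone put the bolt's travel at only about 42 ± 2 mm against the 42 mm needed.

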